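# Mesh the splined gear and hold it home

### The arm

A 6-joint arm with a two-finger parallel gripper is mounted at the origin on a cart in front of the work surface, level with it; the furniture and walls round the work are solid. World frame = base frame: x ahead of the robot, y to its left, z up, the work surface at z = 0. Lengths are in m, angles in rad, forces in N, time in s.
With the tool pointing down it reaches from about 0.35 to 0.775 m from the base axis. Payload 5.5 kg.
Tool frame: the origin (TCP) lies where the fingers leave the gripper's body, on its centre line; the fingertips stand env.tip_reach ahead of it and the grasp point (between the pads) lies 54 mm ahead of it (env.tip_reach is the distance from the TCP to the fingertips, in m); z points along the fingers, y is the line along which they close (so a half turn about z gives the same grasp; the last joint's range is limited). The gripper opens to 85 mm and grips with 20 to 120 N. Pads are 22 mm wide; open, the fingers measure 114 mm over their backs; the gripper's body (76 mm by 85 mm) begins 54 mm behind the grasp point. The pads swing forward as they close: fully open they stand 13 mm farther back than shut.
Start: joints at [-1.352, 0.313, 0.046, 1.304, 0, 1.431], TCP at [0.202, -0.538, 0.304] pointing down, gripper open.
Joint ranges: [-2.76, 2.76], [-0.86, 1.69], [-1.03, 1.26], [-2.2, 2.34], [-1.47, 1.5], [-3.14, 3.14]. Speed limits (rad/s): [2.57, 2.57, 3.14, 3.14, 3.14, 3.14].

### API

Orientations are given as a unit quaternion [w, x, y, z].
In Python, from workcell import status, optics, hand_in, env gives the robot as it stands.
- The arm moves only by the shell command python3 -m handwheel 'ROWS' [FORCE]. ROWS is a JSON object whose one key "deltas" holds a list of rows, each a list of 5 numbers: the opening, from -1 (shut) to 1 (fully open), then the shift along the tool's x, y, z in units of 40 mm (1.0 is 40 mm), then the turn about the tool's z in units of 10 degrees (1.0 is 10 degrees). In form: {"deltas": [[jaw, x, y, z, roll], ...]}. A call has 1 to 20 rows; each row shifts and turns the commanded pose from where the row before left it, along the tool's axes as they then stand; what a row does not reach is not made up. A row lasts 1/8 s, in which the tool goes at most 62.5 mm and 10.7 degrees, less where a joint would pass 70% of its speed; a pose out of reach is approached as far as the arm can. A call is refused whole if a number of a shift passes 1 or a number of a turn 1, either way. A call with a gripper value outside its range is refused whole. The fingers move at their own pace and stop on an object; FORCE is the grip in N (left out, the last holds). Time passes only in rows, so rows that do not move let the fingers close. It gives the time, the measured TCP pose, the force, the opening and the grip force at its end, in the units of the state.
- status.get_state(): the state, without advancing time (a new reading comes with each control period).
- optics.read_camera(name): name is "scene" or "top"; returns a dict with "frame" (400x640x3 uint8, red, green, blue), "depth" (400x640 float32, m along the optical axis (not along the pixel's ray), 0 where there is no reading), "vfov" (degrees; the focal length in pixels is half the picture's height over the tangent of half this angle, whatever the lens; pixels are square), "cx", "cy" (the principal point, pixels), "origin" and "attitude" of the camera in the world. Camera axes: x right, y down, z forward; pixel columns grow to the right and rows downward; lengths in m; the calibration is good to about 2 mm. A picture is of the moment at which its call begins.
- hand_in(): hands the job in; it is judged then, once.
The state is a dict: "clock": time; "joint_pos": joint angles; "qvel": joint speeds; "tau": joint torques, N m; "tcp_pos": TCP position; "orientation": TCP orientation; "wrist_force": force on the tool from outside, world axes, zero at the start; "ft_torque": the same for the moment, N m; "finger_gap": finger opening in m; "grip_force": force on a finger pad.
Only numpy, scipy, OpenCV 4.12 (cv2) and the standard library are available. Lean on these libraries where they do the work, as an engineer would, in place of code of your own. Each camera call takes 0.05 s, during which the arm holds its last target. There are 200 camera calls.

### The job

Fit the small gear with the tall hub onto the splined shaft that stands in the open gearbox: turn it until its four slots mesh with the shaft's four ribs, slide it down through the case opening until it is fully home on its seat, and keep it there against the sprung collar, which would push it up again. Finish while still holding the gear and pressing it home, so that the clip can be fitted; leave the larger flat gear, the tape roll, the bush, the spanner and the screwdriver where they lie.

Things in the scene. Friction and masses are not known exactly. Their poses are not given: they have to be found in the camera images.
- gear: Loose steel gear to fit, lying hub up, 0.14-0.28 kg, on the right half of the bench (it and flat_gear may swap places). Toothed disc 64 mm across, 12 mm thick; round hub 32 mm in diameter on it, from 12 to 38 mm up (grip this). Through bore with four slots. Origin: on the axis at the underside. Slots lie along its x and y axes, both ways: every quarter turn is the same.
- gear_top (a point): Centre of the hub's top end, 38 mm above the gear's underside; axes as the gear's. The bore is 27 mm in diameter with four inward keys, 6.4 mm wide, reaching in to 9.2 mm from the axis at 45 degrees between the slots; the slots are about 7.7 mm wide at their inner ends and go right through.
- shaft: Fixed upright steel shaft in the middle of the gearbox; it does not turn; its angle to the case varies. Core 16 mm in diameter; four ribs 5.5 mm wide, 24 mm over a pair of facing ribs, from the seat to 35 mm above it, along its x and y axes, both ways. Origin: on the axis at seat level, 30 mm above the bench, where the gear's underside rests when home.
- shaft_tip (a point): Top of the shaft, 54 mm above the seat. A round pilot nose 15 mm in diameter stands on the ribs (35 mm above the seat) up to 47 mm, then tapers to 7 mm at the tip. The gear meshes at any quarter turn with about 0.1 rad and 1 mm of play; not meshed, it stands on the rib tops with its underside 35 mm above the seat.
- gearbox: Fixed grey open-topped case on the left half of the bench. Origin: centre of its underside, below the shaft. Foot 140 mm along x, 116 along y; walls 116 x 116 mm outside, 100 x 100 inside, 46 mm high. A stub sticks out of its +y side, 14 mm in diameter, 26 mm up, to 90 mm from the origin. Inside: round seat 54 mm in diameter, its top 30 mm above the bench.
- collar (a joint): Sprung brass collar round the foot of the shaft, 42 mm in diameter; value in m of downward travel: at 0 its top stands 8 mm above the seat, at 0.008 it is level with the seat and the gear is home. About 6 N start it, 14 N hold it at 0.008; it lifts the gear again when let go.
- hopper_fixture: Fixed grey sheet-metal hopper on a white base plate, behind the work; keep the arm clear of it. 240 x 340 mm plate, hopper up to 300 mm high. Origin: on the bench, 100 mm behind the plate's front edge. Its front panel stands 62 mm in front of the origin (towards the robot); a lever with a ball end reaches 137 mm in front of the origin, 121 mm to the right of it, 210 mm up.
- flat_gear: Another loose steel gear, not to be used: flat, no hub, 80 mm across the teeth, 12 mm thick, plain round bore of 20 mm. Origin: on the axis at the underside.
- tape_roll: Loose roll of tape lying flat, 63 mm in diameter, 19 mm high, a bystander left of the gearbox. Origin: centre of its underside.
- spanner_13: Loose spanner lying flat, 32 x 162 x 6 mm, long along its y, a bystander behind the gears. Origin: centre of its underside.
- driver_yellow: Loose screwdriver, 31 x 183 x 29 mm, long along its y, a bystander at the left, behind the tape roll. Origin: centre of its underside.
- bush_1: Small loose brass bush, 27 mm in diameter, 18 mm high, a bystander standing between and behind the two gears. Origin: centre of its underside.
Not all that is in view belongs to the job. Several things have the shape of the gear; the one meant has the colours described above.

How it is judged:
At the end, for the whole second after the job is handed in: The gear is meshed on the shaft and home: its axis within 3 mm of the shaft's, its underside within 2 mm of the seat, tilted less than 0.06 rad, the collar pressed down more than 6 mm; the fingers still bear on the gear with more than 2 N and it is at rest (horizontal distance between gear and shaft below 0.003 m and z of gear in the frame of shaft below 0.002 m and angle between gear's own z axis and vertical below 0.06 rad and value of joint collar above 0.006 m and contact force between the fingers and gear above 2 N and linear speed of gear below 0.02 m/s); the arm keeps its last pose, push and grip.
It fails at once if the flat gear is shoved aside (more than 30 mm) (distance of flat_gear from where it was at the start of the episode above 0.03 m).
It fails at once if the tape roll is shoved aside (more than 30 mm) (distance of tape_roll from where it was at the start of the episode above 0.03 m).
It fails at once if the spanner is shoved aside (more than 30 mm) (distance of spanner_13 from where it was at the start of the episode above 0.03 m).
It fails at once if the screwdriver is shoved aside (more than 30 mm) (distance of driver_yellow from where it was at the start of the episode above 0.03 m).
It fails at once if the bush is shoved aside (more than 30 mm) (distance of bush_1 from where it was at the start of the episode above 0.03 m).
It also fails if it takes over 48 s, if anything falls off the work surface, if the arm or the gripper's body presses on something with over 40 N, if the wrist force passes 120 N, or if a joint passes its speed limit or range.

## Working session

There is one attempt and no reset: what is moved stays moved. The work goes in short steps, Python scripts to look and compute and a shell command to move; the robot and the scene stay as the last step left them, time stands still between calls to the robot, and variables do not carry over. Pictures are saved under pics/ and viewed, at most 10 in all, crops included, and the job is handed in when it is done.

```bash
mkdir -p pics
cat > h.py <<'E'
import numpy as np, cv2
from workcell import status, optics, hand_in, env
from scipy.spatial.transform import Rotation as R
def cam(n):
    c=optics.read_camera(n); h=c['frame'].shape[0]
    c['f']=h/2/np.tan(np.radians(c['vfov'])/2)
    a=np.array(c['attitude'],float)
    c['R']=a if a.shape==(3,3) else R.from_quat(a[[1,2,3,0]]).as_matrix()
    c['o']=np.array(c['origin']); return c
def cloud(c):
    d=c['depth']; v,u=np.mgrid[:d.shape[0],:d.shape[1]]
    p=np.stack([(u-c['cx'])/c['f']*d,(v-c['cy'])/c['f']*d,d],-1)
    return p@c['R'].T+c['o']
def ray(c,u,v,z):
    r=c['R']@np.array([(u-c['cx'])/c['f'],(v-c['cy'])/c['f'],1]); return c['o']+r*(z-c['o'][2])/r[2]
def save(n,im): cv2.imwrite('pics/'+n,im[...,::-1])
E
python3 - <<'E'
from h import *
for n in('scene','top'):
    c=cam(n); save(n+'1.png',c['frame']); print(n,c['o'],c['R'].round(3).tolist(),c['f'],c['cx'],c['cy'],(c['depth']>0).mean())
print(env.tip_reach,status.get_state())
E
```

```text
scene [-0.1277892   0.73877382  0.70393967] [[-0.667, -0.416, 0.618], [-0.745, 0.364, -0.559], [0.008, -0.833, -0.553]] 375.6191887370638 318.50377425829333 201.9958866705972 0.99590625
top [0.33606299 0.1304411  1.25402938] [[0.005, -0.985, 0.171], [-1.0, -0.005, 0.001], [-0.001, -0.171, -0.985]] 427.1023603647934 322.3444692532552 195.17512243618623 0.9959921875
0.0726 {'clock': 0.1, 'joint_pos': array([-1.35160827e+00,  3.13909367e-01,  4.51276223e-02,  1.30361869e+00,
        2.06800586e-05,  1.43118948e+00]), 'qvel': array([-5.33345529e-04, -1.39280125e-03,  1.84828552e-03,  6.69933707e-04,
        8.71875726e-04, -8.96167306e-05]), 'tau': array([ 2.75169936e-03, -4.81729674e+01,  2.99240953e+01,  1.28574544e-02,
       -3.67389669e-05, -4.28699295e-06]), 'tcp_pos': array([ 0.20182832, -0.53806222,  0.30312135]), 'orientation': array([-8.01828733e-04,  9.83951073e-01,  1.78436663e-01, -2.15738802e-05]), 'wrist_force': array([-0.45447869, -0.40758421,  0.08235527]), 'ft_torque': array([-0.00514891,  0.01407088,  0.03178275]), 'grip_force': 0.0, 'finger_gap': 0.08519735030436858}
```

View pics/scene1.png

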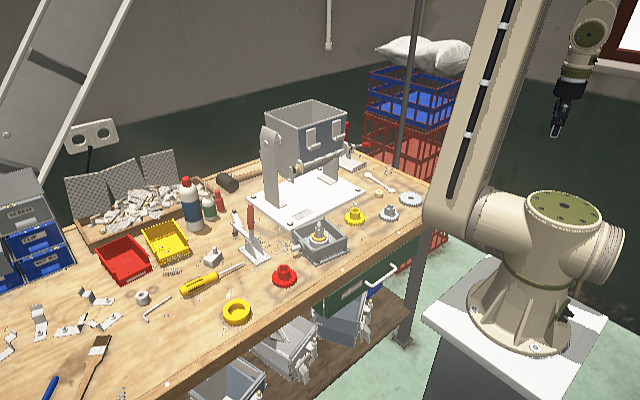

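View pics/top1.png

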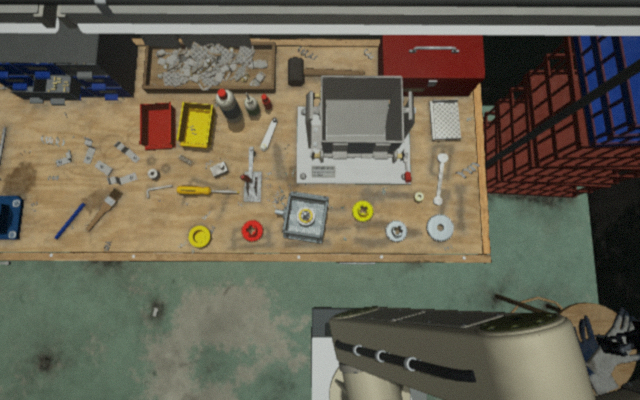

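Candidates in the top view: red (252,231), yellow (362,211), steel hubbed (396,231), and the larger flat steel gear (440,228). I choose the steel hubbed one at (396,231), next to the flat gear and the wrong-coloured red and yellow copies. Next I check it in a close crop and measure.

Run:
```python
from h import *
t=cam('top'); s=cam('scene')
a=cv2.resize(t['frame'][195:255,280:380],(800,480),interpolation=cv2.INTER_CUBIC)[:,:]
f=lambda im,r,c,w:cv2.resize(im[r-w:r+w,c-w:c+w],(390,290) if 0 else (290,290),interpolation=cv2.INTER_CUBIC)
im=np.vstack([np.hstack([f(t['frame'],231,396,22),f(t['frame'],216,306,28)]),np.hstack([f(s['frame'],213,388,22),f(s['frame'],238,320,32)])])
save('crop1.png',im)
for c,(u0,u1,v0,v1),n in((t,(375,418,212,250),'g'),(t,(280,332,190,245),'s'),(s,(370,402,195,230),'g'),(s,(290,350,210,265),'s')):
    P=cloud(c)[v0:v1,u0:u1].reshape(-1,3); z=P[:,2]
    print(n,'zmax',z.max(),np.percentile(z,[5,50]))
    for lo,hi in(((.005,.018),(.03,.046)) if n=='g' else ((.04,.05),(.06,.1))):
        q=P[(z>lo)&(z<hi)]
        if len(q): print('  ',lo,len(q),q.mean(0).round(4),((q.max(0)+q.min(0))/2).round(4),np.ptp(q,0).round(3), cv2.minAreaRect(q[:,:2].astype('f')*1000))
```

```text
g zmax 1.2540293789022756 [-0.00405596  0.00037404]
   0.005 270 [ 0.4469 -0.0822  0.0114] [ 0.4482 -0.0797  0.0114] [0.106 0.115 0.013] ((447.12451171875, -78.67086791992188), (105.62529754638672, 114.4488525390625), 1.5200480222702026)
   0.03 53 [ 0.4486 -0.0831  0.0365] [ 0.448  -0.0834  0.0373] [0.029 0.032 0.014] ((447.9553527832031, -82.74392700195312), (29.973127365112305, 29.933563232421875), 43.92536163330078)
s zmax 1.2540293789022756 [-0.00274504  0.00800264]
   0.04 444 [0.4881 0.1831 0.0449] [0.4883 0.1801 0.045 ] [0.129 0.129 0.01 ] ((488.7816162109375, 183.5888671875), (122.12810516357422, 116.23820495605469), 81.50153350830078)
   0.06 37 [0.4863 0.1802 0.074 ] [0.4874 0.1805 0.0727] [0.019 0.017 0.025] ((487.43048095703125, 180.47171020507812), (19.372589111328125, 16.796600341796875), 0.39629969000816345)
g zmax 0.703939674451828 [0.00099502 0.00372994]
   0.005 240 [ 0.4597 -0.092   0.0112] [ 0.4819 -0.0995  0.0113] [0.165 0.199 0.013] ((466.9346008300781, -99.4388427734375), (104.75479125976562, 199.92076110839844), 43.10674285888672)
   0.03 65 [ 0.4476 -0.0835  0.0365] [ 0.448  -0.0843  0.0365] [0.03  0.033 0.013] ((448.1334533691406, -83.95419311523438), (31.663589477539062, 29.744319915771484), 77.0771484375)
s zmax 0.703939674451828 [0.00149887 0.0162228 ]
   0.04 504 [0.4859 0.1833 0.0457] [0.4891 0.1788 0.045 ] [0.131 0.13  0.01 ] ((489.41998291015625, 182.3799591064453), (122.82785034179688, 118.50575256347656), 81.47525787353516)
   0.06 63 [0.4864 0.1817 0.0722] [0.4888 0.1798 0.0747] [0.019 0.021 0.029] ((487.97259521484375, 178.87193298339844), (20.490793228149414, 19.476829528808594), 82.80020141601562)
```

View pics/crop1.png

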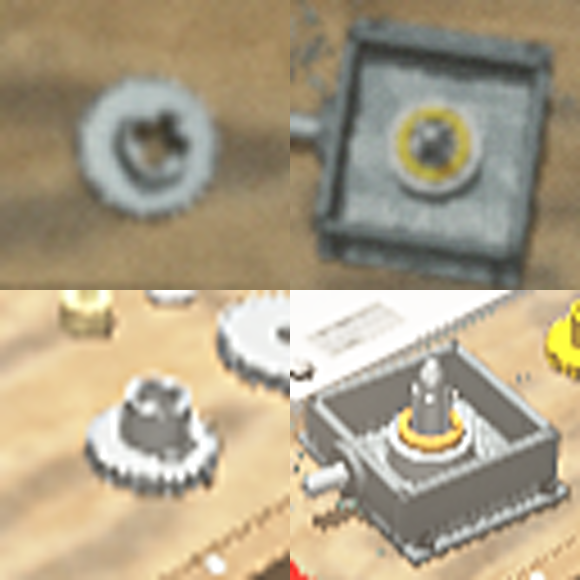

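The crop shows the grey steel hubbed gear with its four-slot bore (top left and bottom left), so the choice is confirmed. It lies at about (0.448, -0.083), and the shaft with its brass collar is at about (0.488, 0.180). I'll roll so that tool x runs along +y and tool y along +x, then travel over to the gear.

```bash
python3 - <<'E'
from h import *
for n,b in(('top',(280,332,190,245)),('scene',(290,350,210,265))):
    c=cam(n);P=cloud(c)[b[2]:b[3],b[0]:b[1]].reshape(-1,3)
    q=P[(P[:,2]>.076)&(P[:,2]<.1)]; print(len(q),q.mean(0).round(4),q[q[:,2].argmax()].round(4))
E
python3 -m handwheel '{"deltas":[[1,0,0,0,-0.99],[1,0,0,0,-0.99],[1,0,0,0,-0.99],[1,0,0,0,-0.99],[1,0,0,0,-0.99],[1,0,0,0,-0.99],[1,0,0,0,-0.99],[1,0.95,0.51,0,0],[1,0.95,0.51,0,0],[1,0.95,0.51,0,0],[1,0.95,0.51,0,0],[1,0.95,0.51,0,0],[1,0.95,0.51,0,0],[1,0.95,0.51,0,0],[1,0.95,0.51,0,0],[1,0.95,0.51,0,0],[1,0.95,0.51,0,0],[1,0.95,0.51,0,0],[1,0.9,0.51,0,0]]}' 40
```

```text
21 [0.4874 0.1803 0.0807] [0.4861 0.1795 0.088 ]
22 [0.4873 0.1802 0.0816] [0.4886 0.1825 0.087 ]
clock: 2.68
tcp_pos: [0.4483, -0.0836, 0.3041]
orientation: [0.0, 0.708, 0.706, 0.0]
wrist_force: [1.4, -0.7, -0.6]
finger_gap: 0.0856
grip_force: 0.0
```

```bash
python3 -m handwheel '{"deltas":[[1,0,0,0.9,0],[1,0,0,0.9,0],[1,0,0,0.9,0],[1,0,0,0.9,0],[1,0,0,0.9,0],[1,0,0,0.5,0],[1,0,0,0.4,0],[1,0,0,0,0]]}'
python3 -m handwheel '{"deltas":[[-1,0,0,0,0],[-1,0,0,0,0],[-1,0,0,0,0],[-1,0,0,0,0],[-1,0,0,0,0],[-1,0,0,0,0],[-1,0,0,0,0],[-1,0,0,0,0]]}' 50
```

```text
clock: 3.68
tcp_pos: [0.4469, -0.0847, 0.0869]
orientation: [-0.001, 0.708, 0.706, -0.001]
wrist_force: [-0.3, -0.1, -0.5]
finger_gap: 0.0852
grip_force: 0.0
clock: 4.68
tcp_pos: [0.4485, -0.0852, 0.089]
orientation: [0.001, 0.708, 0.706, 0.0]
wrist_force: [-0.5, -0.0, 5.4]
finger_gap: 0.031
grip_force: 48.9
```

```bash
python3 -m handwheel '{"deltas":[[-1,0,0,-0.3,0],[-1,0,0,-0.6,0],[-1,0,0,-0.8,0],[-1,0,0,-0.8,0],[-1,0,0,-0.6,0],[-1,0,0,0,0],[-1,0,0,0,0]]}'
python3 - <<'E'
from h import *
t=cam('top'); s=cam('scene'); p=status.get_state()['tcp_pos']
def px(c,P):
    q=c['R'].T@(P-c['o']); return int(q[0]/q[2]*c['f']+c['cx']),int(q[1]/q[2]*c['f']+c['cy'])
P=p+[0,0,-.07]
def f(c,w):
    u,v=px(c,P); print(u,v); return cv2.resize(c['frame'][v-w:v+w,u-w:u+w],(390,390),interpolation=cv2.INTER_CUBIC)
save('held.png',np.hstack([f(t,32),f(s,32)]))
C=cloud(s);u,v=px(s,P);Q=C[v-30:v+30,u-30:u+30].reshape(-1,3)
q=Q[(np.hypot(*(Q[:,:2]-p[:2]).T)<.05)&(Q[:,2]>.05)&(Q[:,2]<p[2]-.055)]
print(p,q[:,2].min(),[(round(z,3),len(k),k.min(0).round(3),k.max(0).round(3)) for z in np.arange(.1,.15,.006) for k in [q[(q[:,2]>=z)&(q[:,2]<z+.006)]] if len(k)])
E
```

```text
clock: 5.55
tcp_pos: [0.4472, -0.0848, 0.2112]
orientation: [-0.0, 0.708, 0.706, -0.0]
wrist_force: [0.5, -0.0, -2.6]
finger_gap: 0.0308
grip_force: 49.9
405 226
393 178
[ 0.44696243 -0.08474052  0.21061947] 0.12416560468085913 [(np.float64(0.124), 32, array([ 0.413, -0.094,  0.124]), array([ 0.469, -0.051,  0.13 ])), (np.float64(0.13), 58, array([ 0.414, -0.109,  0.13 ]), array([ 0.475, -0.051,  0.136])), (np.float64(0.136), 79, array([ 0.414, -0.108,  0.136]), array([ 0.474, -0.055,  0.142])), (np.float64(0.142), 20, array([ 0.423, -0.084,  0.142]), array([ 0.466, -0.067,  0.148])), (np.float64(0.148), 37, array([ 0.419, -0.097,  0.149]), array([ 0.476, -0.069,  0.154]))]
```

View pics/held.png

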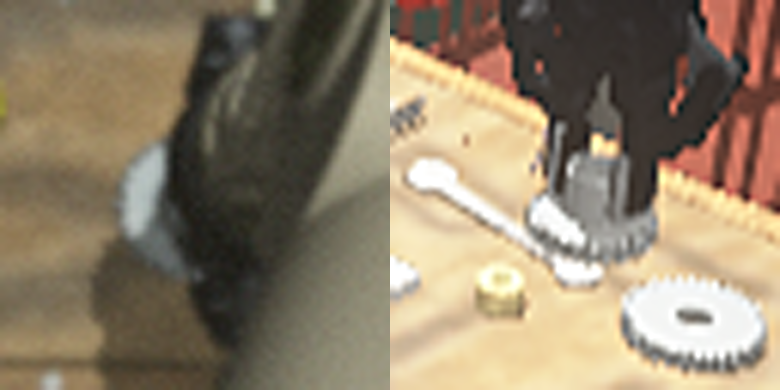

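The gear is held level with its underside about 88 mm below the TCP. The lever ball is near (0.56, -0.08), so I move along y first and then forward.

```bash
python3 -m handwheel '{"deltas":[[-1,0.4,0,0,0],[-1,0.8,0,0,0],[-1,0.8,0,0,0],[-1,0.8,0.1,0,0],[-1,0.8,0.2,0,0],[-1,0.8,0.3,0,0],[-1,0.8,0.2,0,0],[-1,0.8,0.2,0,0],[-1,0.5,0,0,0],[-1,0.08,0,0,0],[-1,0,0,0,0],[-1,0,0,0,0]]}'
python3 - <<'E'
from h import *
s=cam('scene'); t=cam('top'); st=status.get_state(); p=st['tcp_pos']; print(p,st['wrist_force'],st['joint_pos'])
P=p+[0,0,-.09]
def f(c,w,h):
    q=c['R'].T@(P-c['o']); u,v=int(q[0]/q[2]*c['f']+c['cx']),int(q[1]/q[2]*c['f']+c['cy']); print(u,v); return cv2.resize(c['frame'][v-w:v+w,u-w:u+w],(390,390),interpolation=cv2.INTER_CUBIC)
save('above.png',np.hstack([f(t,32,32),f(s,40,40)]))
E
```

```text
clock: 7.15
tcp_pos: [0.4882, 0.1776, 0.2117]
orientation: [-0.0, 0.708, 0.706, -0.0]
wrist_force: [0.9, -0.4, -3.0]
finger_gap: 0.0308
grip_force: 49.9
[0.48844583 0.17743561 0.21185852] [ 0.8556936   0.50296821 -3.0532665 ] [ 1.93975231e-01  2.54367217e-01 -2.65204358e-01  1.05135688e+00
 -1.99540933e-04  1.76836927e+00]
305 211
319 210
```

View pics/above.png

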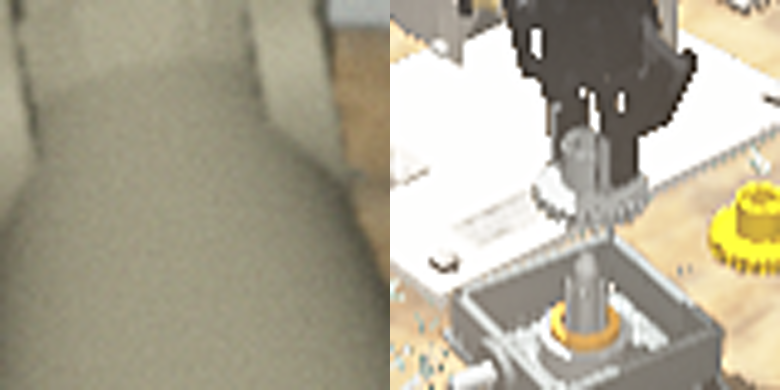

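The scene view shows the gear directly over the shaft tip (gear at 590,195; tip at 587,255). I descend onto the nose and watch the force.

```bash
python3 -m handwheel '{"deltas":[[-1,0.02,0,0.5,0],[-1,0,0,0.2,0],[-1,0,0,0.1,0],[-1,0,0,0.1,0],[-1,0,0,0.1,0],[-1,0,0,0.1,0],[-1,0,0,0,0],[-1,0,0,0,0]]}'
```

```text
clock: 8.25
tcp_pos: [0.4886, 0.1789, 0.168]
orientation: [0.0, 0.708, 0.706, 0.0]
wrist_force: [-0.0, 0.1, -1.8]
finger_gap: 0.0307
grip_force: 49.9
```

```bash
python3 -m handwheel '{"deltas":[[-1,0,0,0.1,0],[-1,0,0,0.1,0],[-1,0,0,0.05,0],[-1,0,0,0,0]]}'
python3 -m handwheel '{"deltas":[[-1,0,0,0.05,0],[-1,0,0,0.05,0],[-1,0,0,0,0]]}'
python3 -m handwheel '{"deltas":[[-1,0,0,0.05,0],[-1,0,0,0.05,0],[-1,0,0,0,0]]}'
```

```text
clock: 8.75
tcp_pos: [0.4883, 0.1788, 0.1576]
orientation: [-0.0, 0.708, 0.706, -0.0]
wrist_force: [-1.4, 0.4, -2.1]
finger_gap: 0.0311
grip_force: 49.9
clock: 9.12
tcp_pos: [0.4886, 0.1789, 0.154]
orientation: [0.0, 0.708, 0.706, 0.0]
wrist_force: [1.0, -0.1, -2.0]
finger_gap: 0.0308
grip_force: 50.1
clock: 9.5
tcp_pos: [0.4888, 0.1789, 0.1531]
orientation: [0.001, 0.708, 0.706, 0.001]
wrist_force: [-7.3, -2.0, 23.5]
finger_gap: 0.031
grip_force: 52.3
```

Contact is on the rib tops at TCP z 0.153. I ease off a little and turn to search for mesh.

```bash
python3 -m handwheel '{"deltas":[[-1,0,-0.01,-0.03,0],[-1,0,0,0,-0.4],[-1,0,0,0,-0.4],[-1,0,0,0,-0.4],[-1,0,0,0,-0.4]]}'
python3 -m handwheel '{"deltas":[[-1,0,0,0,-0.4],[-1,0,0,0,-0.4],[-1,0,0,0,-0.4],[-1,0,0,0,-0.4]]}'
python3 -m handwheel '{"deltas":[[-1,0,0,0,-0.4],[-1,0,0,0,-0.4],[-1,0,0,0,-0.4],[-1,0,0,0,-0.4]]}'
```

```text
clock: 10.12
tcp_pos: [0.4899, 0.1791, 0.1537]
orientation: [0.002, 0.602, 0.798, 0.002]
wrist_force: [-1.7, -0.6, 12.8]
finger_gap: 0.0307
grip_force: 51.3
clock: 10.62
tcp_pos: [0.4903, 0.1794, 0.1537]
orientation: [0.002, 0.485, 0.875, 0.002]
wrist_force: [-0.1, 0.3, 10.1]
finger_gap: 0.0307
grip_force: 51.2
clock: 11.12
tcp_pos: [0.4903, 0.1796, 0.1534]
orientation: [0.002, 0.358, 0.934, 0.002]
wrist_force: [-0.5, 1.4, 8.0]
finger_gap: 0.031
grip_force: 50.8
```

```bash
python3 -m handwheel '{"deltas":[[-1,0,0,0.01,-0.4],[-1,0,0,0,-0.4],[-1,0,0,0,-0.4],[-1,0,0,0,-0.4]]}'
python3 -m handwheel '{"deltas":[[-1,0,0,0.01,-0.4],[-1,0,0,0,-0.4],[-1,0,0,0,-0.4],[-1,0,0,0,-0.4]]}'
python3 -c "
from h import *
s=status.get_state();print(s['joint_pos'],s['ft_torque'])"
```

```text
clock: 11.62
tcp_pos: [0.4893, 0.1791, 0.1511]
orientation: [0.001, 0.225, 0.974, 0.001]
wrist_force: [2.9, 0.8, -3.1]
finger_gap: 0.0311
grip_force: 50.0
clock: 12.12
tcp_pos: [0.4901, 0.1795, 0.1509]
orientation: [0.002, 0.087, 0.996, 0.001]
wrist_force: [4.2, 1.9, -3.9]
finger_gap: 0.0307
grip_force: 49.9
[ 1.96823671e-01  3.07878929e-01 -3.55414861e-01  9.02940904e-01
  8.03127527e-04  3.71820856e-01] [ 0.50031736 -0.96192505 -0.21404023]
```

It dropped in (z 0.151 with the contact force gone), so it is meshed. I turn back a little to release the twist and slide down.

```bash
python3 -m handwheel '{"deltas":[[-1,0,0,0,0.3],[-1,0,0,0,0.3],[-1,0,0,0.05,0.2],[-1,0,0,0.05,0],[-1,0,0,0,0]]}' 70
python3 -c "
from h import *
s=status.get_state();print(s['ft_torque'])"
python3 -m handwheel '{"deltas":[[-1,0,0,0.1,0],[-1,0,0,0,0]]}'
```

```text
clock: 12.75
tcp_pos: [0.4893, 0.1794, 0.1467]
orientation: [0.001, 0.157, 0.988, 0.001]
wrist_force: [4.7, 3.0, -1.6]
finger_gap: 0.0302
grip_force: 69.7
[ 0.777137   -1.0770497   0.00917065]
clock: 13.0
tcp_pos: [0.4893, 0.1794, 0.1424]
orientation: [0.001, 0.157, 0.988, 0.001]
wrist_force: [6.1, 3.4, -3.0]
finger_gap: 0.03
grip_force: 69.7
```

```bash
python3 -m handwheel '{"deltas":[[-1,-0.012,0.012,0.1,0],[-1,0,0,0.1,0],[-1,0,0,0.1,0],[-1,0,0,0,0]]}'
python3 -m handwheel '{"deltas":[[-1,0,0,0.08,0],[-1,0,0,0.08,0],[-1,0,0,0.05,0],[-1,0,0,0,0]]}'
```

```text
clock: 13.5
tcp_pos: [0.4896, 0.1795, 0.1301]
orientation: [0.001, 0.158, 0.988, 0.001]
wrist_force: [5.6, 3.6, -3.0]
finger_gap: 0.0306
grip_force: 69.7
clock: 14.0
tcp_pos: [0.4898, 0.1795, 0.123]
orientation: [0.001, 0.158, 0.988, 0.001]
wrist_force: [2.4, 3.1, 6.6]
finger_gap: 0.0302
grip_force: 70.6
```

```bash
python3 -m handwheel '{"deltas":[[-1,0,0,0.05,0],[-1,0,0,0.05,0],[-1,0,0,0.05,0],[-1,0,0,0,0]]}' 90
python3 -m handwheel '{"deltas":[[-1,0,0,0.03,0],[-1,0,0,0.02,0],[-1,0,0,0,0]]}'
```

```text
clock: 14.5
tcp_pos: [0.4898, 0.1795, 0.1191]
orientation: [0.002, 0.157, 0.988, 0.001]
wrist_force: [-2.9, 2.1, 23.6]
finger_gap: 0.0296
grip_force: 89.5
clock: 14.88
tcp_pos: [0.4898, 0.1795, 0.119]
orientation: [0.002, 0.157, 0.988, 0.001]
wrist_force: [-9.0, 0.3, 40.3]
finger_gap: 0.0298
grip_force: 91.0
```

It reached a hard stop exactly 35 mm below the rib contact, so it is on its seat. I ease the push slightly and check.

```bash
python3 -m handwheel '{"deltas":[[-1,0,0,-0.03,0],[-1,0,0,0,0],[-1,0,0,0,0],[-1,0,0,0,0]]}'
python3 - <<'E'
from h import *
s=cam('scene'); save('home.png',cv2.resize(s['frame'][190:270,270:370],(600,480),interpolation=cv2.INTER_CUBIC))
C=cloud(s)[190:270,270:370].reshape(-1,3); r=np.hypot(*(C[:,:2]-[.4885,.18]).T)
z=C[(r>.02)&(r<.031)&(C[:,2]<.06),2]; print(len(z),np.percentile(z,[5,25,50,75,95]).round(4))
E
```

```text
clock: 15.38
tcp_pos: [0.4898, 0.1795, 0.119]
orientation: [0.002, 0.157, 0.988, 0.001]
wrist_force: [-5.1, -0.1, 29.8]
finger_gap: 0.0299
grip_force: 89.9
222 [0.0115 0.0258 0.0406 0.0446 0.051 ]
```

View pics/home.png

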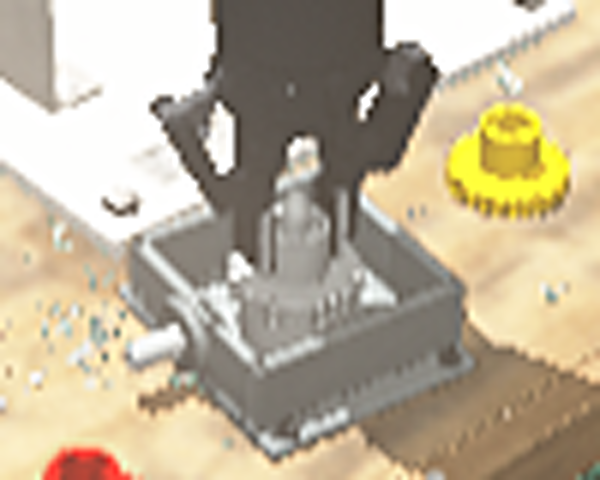

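The gear sits level on its seat inside the case (about 305,290 in the crop) with the shaft nose standing out of the hub (295,205). Its upper face measures about 0.042 m, as expected when home, so I hand in.

```bash
python3 -c "
from workcell import hand_in
print(hand_in())"
```

```text
the job is handed in; nothing more can be done
None
```

The steel gear is meshed and fully home on the shaft, and I handed the job in at about 15 s with the arm still gripping it (90 N) and pressing it down with about 30 N; the hand-in returned no verdict.

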